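# Wedge the sprung catch open and take the sample pot out

## Robot

A 7-joint arm with a two-finger parallel gripper is mounted at the origin on a cart in front of the work surface, level with it; the furniture and walls round the work are solid. World frame = base frame: x ahead of the robot, y to its left, z up, the work surface at z = 0. Lengths are in m, angles in rad, forces in N, time in s.
With the tool pointing down it reaches from about 0.4 to 0.85 m from the base axis. Payload 10.4 kg.
Tool frame: the origin (TCP) lies at the very end of the fingers, on their centre line; the grasp point (between the pads) lies 19 mm behind it; z points along the fingers, y is the line along which they close (so a half turn about z gives the same grasp; the last joint's range is limited). The gripper opens to 87 mm and grips with 3 to 60 N. Pads are 19 mm wide; open, the fingers measure 117 mm over their backs; the gripper's body (75 mm by 190 mm) begins 51 mm behind the grasp point.
Start: joints at [1.107, 0.332, -0.065, 1.46, 0.022, 1.35, -0.088], TCP at [0.267, -0.565, 0.223] pointing down, gripper open.
Joint ranges: [-2.6, 2.6], [-0.5, 2.12], [-1.47, 1.34], [0.16, 2.42], [-1.27, 4.41], [0.06, 2.06], [-2.6, 2.6]. Speed limits (rad/s): [2.22, 2.22, 2.79, 2.79, 3.14, 3.14, 3.14].

## Interface

Orientations are given as a rotation vector (axis times angle).
In Python, from station import r, vision gives the robot as it stands.
- The arm moves only by the tool servo_tool, never from a script. Its argument "rows" is one flat list of numbers, 7 for each row, row after row: the finger opening in m, from 0 to 0.087, then the shift along the tool's x, y, z in m, then the turn, a rotation vector about the tool's x, y, z in rad. In form: [jaw, x, y, z, wx, wy, wz, jaw, x, y, z, wx, wy, wz, ...]. A call has 1 to 12 rows; each row shifts and turns the commanded pose from where the row before left it, along the tool's axes as they then stand; what a row does not reach is not made up. A row lasts 1/12 s, in which the tool goes at most 41.7 mm and 7.16 degrees, less where a joint would pass 70% of its speed; a pose out of reach is approached as far as the arm can. A call is refused whole if a number of a shift passes 0.0417 or a number of a turn 0.125, either way. A call with a gripper value outside its range is refused whole. The fingers move at their own pace and stop on an object; the grip force is fixed at half the most. Time passes only in rows, so rows that do not move let the fingers close. It gives the time, the measured TCP pose, the force, the opening and the grip force at its end, in the units of the state.
- r.get_state(): the state, without advancing time (a new reading comes with each control period).
- vision.capture(name): name is "scene" or "top" or "wrist"; returns the picture (384x512x3 uint8, blue, green, red); there is no depth.
- vision.calibration(name): a dict with "mtx" (3x3 intrinsics, pixels), "camera_from_world" (4x4, takes a point from world to camera coordinates); the wrist camera has in their place "tool_from_camera" (4x4, takes a point from camera to tool coordinates, whose origin is the TCP and whose axes are the flange's). Camera axes: x right, y down, z forward; pixel columns grow to the right and rows downward; lengths in m; the calibration is good to about 2 mm. The wrist camera is an equidistant fisheye: a pixel r from the principal point sees the ray r / f radians off the axis. A picture is of the moment at which its call begins: read the wrist's pose just before it. calibration takes no time and is no camera call.
- r.finish_job(): hands the job in; it is judged then, once.
The state is a dict: "time_s": time; "joint_positions": joint angles; "qvel": joint speeds; "joint_efforts": joint torques, N m; "ee_pos": TCP position; "tcp_rot": TCP orientation; "ft_force": force on the tool from outside, world axes, zero at the start; "wrist_torque": the same for the moment, N m; "gripper_width": opening from 0.0 (shut) to 1.0 (fully open); "finger_force": force on a finger pad.
Only numpy, scipy, OpenCV 4.12 (cv2) and the standard library are available. Lean on these libraries where they do the work, as an engineer would, in place of code of your own. Each camera call takes 0.05 s, during which the arm holds its last target. There are 200 camera calls.

## Task

The sample pot in the holder is locked in by a sprung catch whose nose covers its lid. Push the white wedge, ramp towards the spring housing, straight down into the gap in the catch until it holds the catch fully open by itself and let go of it; then lift the pot out and stand it upright in the steel tray. Leave the wedge in place holding the catch open, and never tip the pot over.

Things in the scene. Friction and masses are not known exactly. Their poses are not given: they have to be found in the camera images.
- holder: Fixed sample holder, steel base 200 x 92 x 8 mm: pot nest at one end, fixed upright steel lug in the middle, grey spring housing at the other end. Origin on the worktop under the nest's centre; x from nest to housing (the way the catch opens), z up. Lug: face towards the housing at x = 78 mm, top at z = 90, 34 wide in y. Housing: x = 119 to 157, y = -36 to 36, top z = 96.
- catch (a joint): Sliding catch, in m: 0 shut (nose over the pot's lid), 0.017 held open by the wedge's full thickness, 0.022 end stop; opened 0.014 or more it frees the lid. Steel plate 60 mm wide, 10 thick, z = 76 to 86 mm over the worktop, with a window 44 mm wide through which the lug stands. A spring shuts it: 2 N when shut, about 4 N when open.
- gap (a point): Middle of the gap that takes the wedge from above, between the lug's face and the far edge of the catch's window, at the lug's top (90 mm over the worktop); fixed to the holder, axes as the holder's. Catch shut: 13 mm wide in x (6.5 either side), 44 long in y. The catch's edge yields in +x as the wedge goes in. The base plate is 82 mm below.
- nest (a point): Centre of the nest's floor, on which the pot stands, 8 mm over the worktop. The nest is a collar 60 x 60 mm, its top 16 mm over the worktop.
- wedge_grip (a point): White plastic wedge, 146 mm tall, hung upright in its stand, point down. This is its handle's middle, 124 mm above the point; handle 24 mm in x, 28 in y, 48 tall above a 5 mm flange 42 x 43 mm. z up, x from flat face to ramp; body 32 wide in y. Flat face at x = -15 mm; opposite is the ramp: x = -8 at the point, x = 15 from 55 to 93 mm above the point (parallel part, 30 thick; then the flange).
- wedge_tip (a point): Middle of the wedge's lower edge (its point, 7 mm thick), 11.5 mm towards the flat face from the handle's axis, 124 mm below the handle's middle; axes as the handle's. In use the wedge's x points along the holder's x, the flat face slides down the lug, the ramp pushes the catch back (about 4 to 10 N downwards) and the point ends on or near the base plate; friction and the spring hold it.
- stand: Fixed parking stand of the wedge: base 80 x 80 x 6 mm with an upright open grey sleeve 44 x 45 mm, its top 101 mm over the worktop. Origin on the worktop under its centre. The wedge hangs in it by its flange, its point 8 mm over the worktop, its x along the stand's x, and is lifted straight out (95 mm or more).
- pot_center (a point): Sample pot in the nest: white screw lid, reddish, 66 mm tall, body 46 mm and lid 50 mm in diameter (lid 13 tall), about 65 g. This is its centre, 33 mm above its foot; z up. Grip it from above, fingers on the holder's +y and -y sides (the open catch stays close to the lid on the +x side). It lifts straight out of the nest, which is 8 mm deep.
- tray: Fixed square steel tray, 120 x 120 mm, rim 16 mm high, floor 4 mm over the worktop. Origin on the worktop under its centre.
Not all that is in view belongs to the job. What is shaped like the part that bears pot_center but green or red is not meant.

How it is judged:
On the way, in this order (a step that is already met when the one before it is completed fails the run):
1. the wedge, let go of, holds the catch open by itself while the pot is still in the nest (value of joint catch above 0.014 m and horizontal distance between wedge_tip and gap below 0.016 m and z of wedge_tip in the frame of holder below 0.045 m and contact force between the fingers and anything else below 0.1 N and distance between pot_center and nest below 0.045 m), for 0.3 s.
2. the pot is lifted out of the nest while the wedge holds the catch open (value of joint catch above 0.014 m and horizontal distance between wedge_tip and gap below 0.016 m and z of wedge_tip in the frame of holder below 0.045 m and z of pot_center in the frame of holder above 0.09 m), for 0.1 s.
At the end, for the whole second after the job is handed in: The wedge stands in the gap of the catch (point within 16 mm of the gap's middle in plan and less than 45 mm above the worktop) and holds the catch open by more than 14 mm; the pot stands on the tray's floor, upright within 0.1 rad, its centre within 45 mm of the tray's centre in plan (value of joint catch above 0.014 m and horizontal distance between wedge_tip and gap below 0.016 m and z of wedge_tip in the frame of holder below 0.045 m and horizontal distance between pot_center and tray below 0.045 m and angle between pot_center's own z axis and vertical below 0.1 rad and z of pot_center in the frame of tray between 0.03 and 0.042 m); the robot touches nothing.
It fails at once if the pot is tipped over (more than 0.6 rad) (angle between pot_center's own z axis and vertical above 0.6 rad).
It also fails if it takes over 56 s, if anything falls off the work surface, if the arm or the gripper's body presses on something with over 40 N, if the wrist force passes 120 N, or if a joint passes its speed limit or range.

## Working session

There is one attempt and no reset: what is moved stays moved. The work goes in short steps, Python scripts to look and compute and a tool call to move; the robot and the scene stay as the last step left them, time stands still between calls to the robot, and variables do not carry over. Pictures are saved under pics/ and viewed, at most 11 in all, crops included, and the job is handed in when it is done.

Besides the shell and the picture viewer there is one more tool, called after "Request:" by a JSON object that holds its "op" and its "data", one argument or row to a line. servo_tool: Moves the arm, as the interface text tells. Its arguments: {"type":"object","properties":{"rows":{"type":"array"}},"required":["rows"]}

```bash
mkdir -p pics; python3 - <<'E'
from station import r, vision
import cv2, numpy as np
s=r.get_state(); print(s)
for n in("scene","top"):
    cv2.imwrite(f"pics/{n}0.png",vision.capture(n)); c=vision.calibration(n); print(n,np.round(c["mtx"],1),np.round(c["camera_from_world"],3))
c=vision.calibration("wrist");print(c)
E
```

```text
{'time_s': 0.0, 'joint_positions': array([ 1.10737835,  0.33288482, -0.06470645,  1.46092939,  0.02163518,
        1.34990386, -0.0885014 ]), 'qvel': array([ 2.24434597e-04,  1.29739441e-03,  3.84122778e-04, -7.78079689e-04,
       -3.10308354e-05,  8.47783468e-04,  5.40891476e-04]), 'joint_efforts': array([-2.43543809e-04, -6.23256969e+01,  2.49167177e-02, -3.89897919e+01,
       -6.11930341e-02,  3.98132997e-02,  1.25848001e-04]), 'ee_pos': array([ 0.26649815, -0.56491065,  0.22175158]), 'tcp_rot': array([-3.06424379e+00, -6.86593821e-01,  6.39465547e-04]), 'ft_force': array([ 0.35047729, -0.0067851 , -0.3458203 ]), 'wrist_torque': array([ 0.00078671,  0.02161696, -0.00896578]), 'finger_force': 0.0, 'gripper_width': 0.9985556768849946}
scene [[453.4   0.  256.4]
 [  0.  453.4 185.2]
 [  0.    0.    1. ]] [[-0.452 -0.892 -0.016  0.3  ]
 [-0.564  0.299 -0.77   0.311]
 [ 0.691 -0.339 -0.638  0.912]
 [ 0.     0.     0.     1.   ]]
top [[403.2   0.  252.3]
 [  0.  403.2 189.2]
 [  0.    0.    1. ]] [[-0.    -0.999  0.037  0.076]
 [-0.991 -0.005 -0.131  0.499]
 [ 0.132 -0.037 -0.991  0.898]
 [ 0.     0.     0.     1.   ]]
{'mtx': array([[297.31863964,   0.        , 255.77426076],
       [  0.        , 297.31863964, 183.37097505],
       [  0.        ,   0.        ,   1.        ]]), 'tool_from_camera': array([[ 4.66314241e-05, -9.62442019e-01, -2.71487309e-01,
         7.42279583e-02],
       [ 9.99999877e-01,  1.78726463e-04, -4.61835361e-04,
        -8.94960670e-04],
       [ 4.93011723e-04, -2.71487254e-01,  9.62441909e-01,
        -1.61439676e-01],
       [ 0.00000000e+00,  0.00000000e+00,  0.00000000e+00,
         1.00000000e+00]])}
```

View pics/scene0.png

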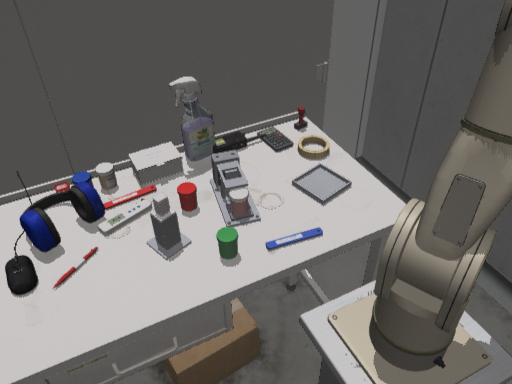

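View pics/top0.png

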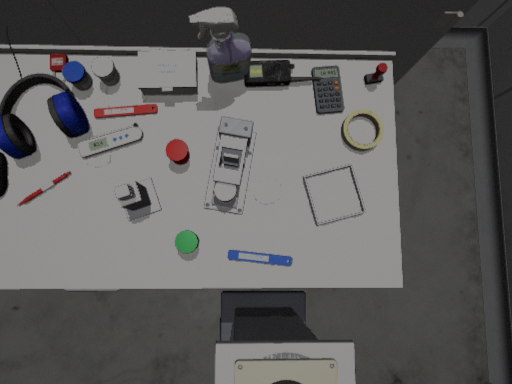

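Candidates for the pot: white lid in the holder's nest, top (225,193); grey/white pot at the back, top (103,70); red pot (178,151); green pot (187,242). I choose the one in the nest, with the white lid. The stand and wedge are at about (137,198) and the tray at (333,195). Next, one close crop to check this.

```bash
python3 - <<'E'
import cv2
a=cv2.imread("pics/top0.png")[108:238,105:265]
cv2.imwrite("pics/c1.png",cv2.resize(a,(800,650*800//800))[:600] if 0 else cv2.resize(a,(736,598),interpolation=cv2.INTER_CUBIC))
E
```

```text
(no output)
```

View pics/c1.png

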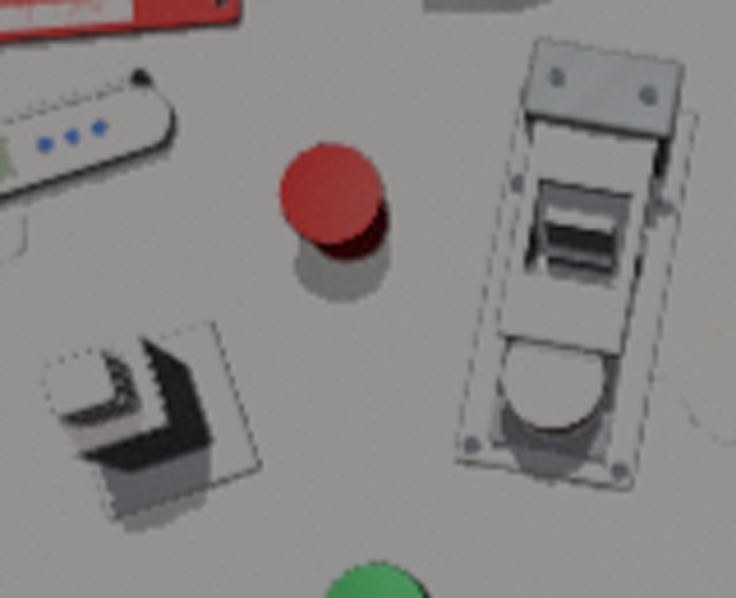

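The crop shows the chosen pot: its white lid in the nest is centred at crop (552,385), top image (225,192). The holder base corners are at crop (457,460), (632,489) and (697,113). The stand base corners are at (213,321), (261,466) and (113,520). The wedge handle's top is at about (85,383).

```bash
cat > h.py <<'E'
from station import r, vision
import cv2, numpy as np
from scipy.spatial.transform import Rotation as R
def plane(o,d,z): return o+d*((z-o[2])/d[2])
def fixed(n,uv,z):
    c=vision.calibration(n); K=c["mtx"]; T=c["camera_from_world"]
    d=T[:3,:3].T@np.linalg.solve(K,[uv[0],uv[1],1]); return plane(-T[:3,:3].T@T[:3,3],d,z)
def wrist_ray(uv,pos,rot):
    c=vision.calibration("wrist");K=c["mtx"];M=c["tool_from_camera"]
    p=np.array([uv[0]-K[0,2],uv[1]-K[1,2]])/K[0,0];th=np.linalg.norm(p)
    d=np.array([*(p/th*np.sin(th)),np.cos(th)])
    Rt=R.from_rotvec(rot).as_matrix()
    return Rt@M[:3,3]+pos, Rt@M[:3,:3]@d
def wrist(uv,z,pos,rot): return plane(*wrist_ray(uv,pos,rot),z)
def shot(name,f):
    s=r.get_state(); im=vision.capture(name); cv2.imwrite(f"pics/{f}.png",im); return s,im
def togo(target,yaw_x):
    """tool pointing down, tool x at world yaw yaw_x: shift in present tool axes, turn about tool z"""
    s=r.get_state(); Rt=R.from_rotvec(s["tcp_rot"])
    x=np.array([np.cos(yaw_x),np.sin(yaw_x),0]);z=np.array([0,0,-1.])
    G=R.from_matrix(np.array([x,np.cross(z,x),z]).T)
    print("tcp",np.round(s["ee_pos"],4),"dtool",np.round(Rt.inv().apply(np.array(target)-s["ee_pos"]),4),"turn",np.round((Rt.inv()*G).as_rotvec(),4),"F",np.round(s["ft_force"],1),"w",round(s["gripper_width"]*.087,4),"t",round(s["time_s"],2),"q",np.round(s["joint_positions"],2))
E
python3 - <<'E'
from h import *
c=lambda x,y:(105+x/4.6-.4,108+y/4.6-.4)
P=lambda l,z:[print(p,np.round(fixed("top",c(*p),z),4)) for p in l]
print("base");P([(457,460),(632,489),(697,113)],.008)
print("housing");P([(538,37),(682,64),(668,137),(524,110)],.096)
print("stand");P([(213,321),(261,466),(113,520)],.006)
print("handle top");P([(43,370),(105,348),(127,400),(68,418)],.154)
print("lid");P([(552,385)],.074)
for p in [(304,195),(352,166),(363,212),(314,223)]: print(np.round(fixed("top",p,.016),4))
E
```

```text
base
(457, 460) [0.4579 0.1898 0.008 ]
(632, 489) [0.4434 0.1008 0.008 ]
(697, 113) [0.6406 0.0674 0.008 ]
housing
(538, 37) [0.6524 0.1472 0.096 ]
(682, 64) [0.6399 0.0786 0.096 ]
(668, 137) [0.6041 0.0853 0.096 ]
(524, 110) [0.6166 0.1535 0.096 ]
stand
(213, 321) [0.5291 0.3156 0.006 ]
(261, 466) [0.4547 0.289  0.006 ]
(113, 520) [0.4273 0.3623 0.006 ]
handle top
(43, 370) [0.4835 0.3554 0.154 ]
(105, 348) [0.4932 0.3294 0.154 ]
(127, 400) [0.4707 0.3192 0.154 ]
(68, 418) [0.4629 0.3439 0.154 ]
lid
(552, 385) [0.4882 0.1398 0.074 ]
[ 0.4876 -0.0447  0.016 ]
[ 0.5577 -0.161   0.016 ]
[ 0.4479 -0.1835  0.016 ]
[ 0.422 -0.067  0.016]
```

Request:
{"op": "servo_tool", "data": {
  "rows": [0.087,0.03,-0.018,-0.003,0,0,0,0.087,0.03,-0.018,-0.003,0,0,0,0.087,0.03,-0.018,-0.003,0,0,0,0.087,0.03,-0.018,-0.003,0,0,0,0.087,0.03,-0.018,-0.003,0,0,0,0.087,0.03,-0.018,-0.003,0,0,0,0.087,0.03,-0.018,-0.003,0,0,0,0.087,0.03,-0.018,-0.003,0,0,0,0.087,0.03,-0.018,-0.003,0,0,0,0.087,0.0174,-0.033,0,0,0,0,0.087,0.0174,-0.033,0,0,0,0,0.087,0.0174,-0.033,0,0,0,0]
}}

```text
time_s: 1.1
ee_pos: [0.4465, -0.1899, 0.2491]
tcp_rot: [-3.065, -0.687, 0.001]
ft_force: [0.5, -0.4, -0.3]
gripper_width: 0.998
finger_force: 0.0
```

Request:
{"op": "servo_tool", "data": {
  "rows": [0.087,0.0174,-0.033,0,0,0,0,0.087,0.0174,-0.033,0,0,0,0,0.087,0.0174,-0.033,0,0,0,0,0.087,0.0174,-0.033,0,0,0,0,0.087,0.0174,-0.033,0,0,0,0,0.087,0.0174,-0.033,0,0,0,0,0.087,0.0174,-0.033,0,0,0,0,0.087,0.0174,-0.033,0,0,0,0,0.087,0.0174,-0.033,0,0,0,0,0.087,0.0174,-0.033,0,0,0,0,0.087,0.0174,-0.033,0,0,0,0]
}}

```text
time_s: 2.02
ee_pos: [0.4646, 0.2198, 0.2495]
tcp_rot: [3.065, 0.686, 0.0]
ft_force: [1.5, 0.6, 0.1]
gripper_width: 0.998
finger_force: 0.0
```

```bash
python3 - <<'E'
from h import *
togo([.478,.338,.113],.344)
E
```

```text
tcp [0.4646 0.2198 0.2495] dtool [ 0.0624 -0.1013  0.1365] turn [ 0.0004 -0.0002  0.0963] F [1.5 0.6 0.1] w 0.0869 t 2.02 q [ 0.21  0.14 -0.8   1.68  0.1   1.37 -1.74]
```

Request:
{"op": "servo_tool", "data": {
  "rows": [0.087,0.0155,-0.025,0,0,0,0.025,0.087,0.0155,-0.025,0,0,0,0.025,0.087,0.0155,-0.025,0,0,0,0.025,0.087,0.0155,-0.025,0,0,0,0.021,0.087,0,0,0,0,0,0]
}}

```text
time_s: 2.43
ee_pos: [0.4811, 0.3398, 0.2485]
tcp_rot: [-3.091, -0.545, 0.003]
ft_force: [0.3, 1.1, 0.4]
gripper_width: 0.998
finger_force: 0.0
```

```bash
python3 - <<'E'
from h import *
togo([.478,.338,.113],.344)
s,_=shot("wrist","w1");np.save("w1.npy",np.r_[s["ee_pos"],s["tcp_rot"]])
E
```

```text
tcp [0.4811 0.3398 0.2485] dtool [-0.0033  0.001   0.1355] turn [-0.0032  0.0014  0.005 ] F [0.3 1.1 0.4] w 0.0868 t 2.43 q [-0.04  0.35 -0.83  1.49  0.25  1.42 -2.09]
```

View pics/w1.png

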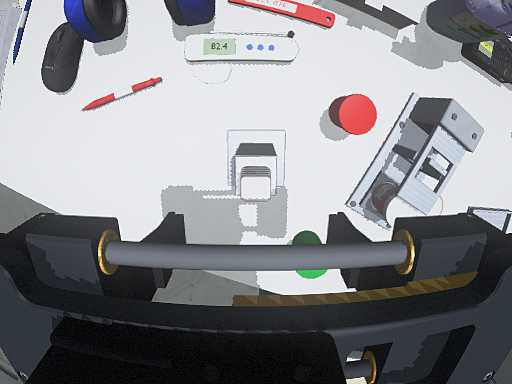

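The wrist view shows the handle's white top at about x 240–271, y 177–201, square to the tool. Next I cast rays through its corners.

```bash
python3 - <<'E'
from h import *
im=cv2.imread("pics/w1.png"); a=np.load("w1.npy")
cv2.imwrite("pics/c2.png",cv2.resize(im[120:235,200:320],(626,600),interpolation=cv2.INTER_CUBIC))
for uv in[(241,177),(270,177),(271,201),(240,201),(256,189)]: print(np.round(wrist(uv,.154,a[:3],a[3:]),4))
E
```

```text
[0.4834 0.356  0.154 ]
[0.4922 0.3317 0.154 ]
[0.4714 0.3229 0.154 ]
[0.4617 0.3494 0.154 ]
[0.4775 0.3396 0.154 ]
```

View pics/c2.png

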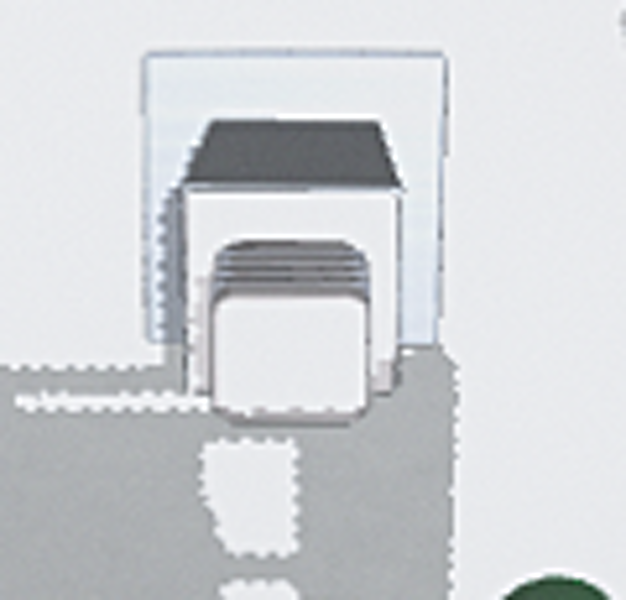

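The close crop confirms the handle square to the tool, its top centred at wrist px (256,188), wide side along tool y. Next: descend and grip.

Request:
{"op": "servo_tool", "data": {
  "rows": [0.087,-0.0025,0,0.03,0.003,0,0.005,0.087,0,0,0.03,0,0,0,0.087,0,0,0.03,0,0,0,0.087,0,0,0.025,0,0,0,0.087,0,0,0.016,0,0,0,0.087,0,0,0,0,0,0,0.015,0,0,0,0,0,0,0.015,0,0,0,0,0,0,0.015,0,0,0,0,0,0,0.015,0,0,0,0,0,0,0.015,0,0,0,0,0,0,0.015,0,0,0,0,0,0]
}}

```text
time_s: 3.48
ee_pos: [0.4805, 0.3341, 0.1191]
tcp_rot: [-3.093, -0.531, -0.001]
ft_force: [-0.9, -1.0, -0.4]
gripper_width: 0.631
finger_force: 0.0
```

```bash
python3 - <<'E'
from h import *
togo([.478,.338,.113],.344)
E
```

```text
tcp [0.4805 0.3341 0.1191] dtool [-0.001  -0.0045  0.0061] turn [-0.0029 -0.0009 -0.0042] F [-0.9 -1.  -0.4] w 0.0549 t 3.48 q [-0.05  0.44 -0.79  1.66  0.33  1.18 -2.15]
```

Request:
{"op": "servo_tool", "data": {
  "rows": [0.015,0,-0.005,0.002,0,0,0,0.015,0,0,0,0,0,0,0.015,0,0,0,0,0,0,0.015,0,0,0,0,0,0,0.015,0,0,0,0,0,0,0.015,0,0,0,0,0,0,0.015,0,0,0,0,0,0,0.015,0,0,0,0,0,0]
}}

```text
time_s: 4.15
ee_pos: [0.4786, 0.3386, 0.1165]
tcp_rot: [-3.094, -0.531, 0.001]
ft_force: [0.5, 0.4, -0.4]
gripper_width: 0.323
finger_force: 30.0
```

Request:
{"op": "servo_tool", "data": {
  "rows": [0.015,0,0,-0.01,0,0,0,0.015,0,0,-0.025,0,0,0,0.015,0,0,-0.03,0,0,0,0.015,0,0,-0.03,0,0,0,0.015,0,0,-0.025,0,0,0,0.015,0,0,0,0,0,0,0.015,0,0,0,0,0,0]
}}

```text
time_s: 4.73
ee_pos: [0.4792, 0.3388, 0.2384]
tcp_rot: [-3.093, -0.531, -0.004]
ft_force: [-0.0, -0.4, -1.8]
gripper_width: 0.321
finger_force: 30.0
```

```bash
python3 - <<'E'
from h import *
togo([.585,.124,.235],-.175)
_,a=shot("scene","s1")
_,b=shot("wrist","w2")
a=cv2.resize(a[120:280,100:260],(500,500),interpolation=cv2.INTER_CUBIC)
cv2.imwrite("pics/c3.png",np.hstack([a,cv2.resize(b[100:350,180:330],(300,500))]))
E
```

```text
tcp [0.4792 0.3388 0.2384] dtool [0.0282 0.2378 0.0027] turn [-0.004  -0.002   0.5148] F [-0.  -0.4 -1.8] w 0.0279 t 4.73 q [-0.03  0.34 -0.83  1.51  0.25  1.39 -2.1 ]
```

View pics/c3.png

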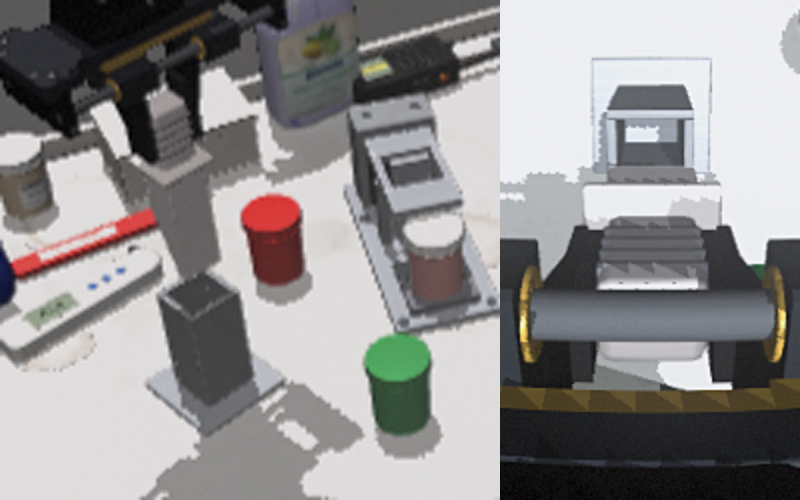

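```bash
python3 - <<'E'
from h import *
c=vision.calibration("scene");T=c["camera_from_world"]
x=np.array([np.cos(.344),np.sin(.344),0]);y=np.array([-x[1],x[0],0]);m=np.array([.4790,.3394,.130])
for s in(1,-1):
  for a in(-15*s,-8*s):
    for b in(-16,16):
      p=T[:3,:3]@(m+a*1e-3*x+b*1e-3*y)+T[:3,3];u=c["mtx"]@p/p[2]
      print(s,a,b,np.round([(u[0]-100)*3.125,(u[1]-120)*3.125]))
E
```

```text
1 -15 -16 [219. 260.]
1 -15 16 [184. 282.]
1 -8 -16 [213. 256.]
1 -8 16 [178. 277.]
-1 15 -16 [194. 242.]
-1 15 16 [159. 263.]
-1 8 -16 [200. 246.]
-1 8 16 [165. 267.]
```

The crop shows the tip's lower edge at about (180–217, 270), which matches the ramp pointing along tool +x (the other sense would put it near (160–195, 255)). So the tool's x is to lie along the holder's x. Next: a hover short of the gap.

Request:
{"op": "servo_tool", "data": {
  "rows": [0.015,-0.003,0.035,0,0,0,0,0.015,-0.003,0.035,0,0,0,0,0.015,-0.003,0.035,0,0,0,0,0.015,-0.003,0.035,0,0,0,0,0.015,-0.003,0.035,0,0,0,0,0.015,-0.003,0.036,0,0,0,0,0.015,0,0,0,0,0,0.103,0.015,0,0,0,0,0,0.103,0.015,0,0,0,0,0,0.103,0.015,0,0,0,0,0,0.103,0.015,0,0,0,0,0,0.103,0.015,0,0,0,0,0,0]
}}

```text
time_s: 5.83
ee_pos: [0.5314, 0.133, 0.2346]
tcp_rot: [-3.127, 0.282, 0.005]
ft_force: [-0.1, 0.0, -1.0]
gripper_width: 0.321
finger_force: 30.0
```

```bash
python3 - <<'E'
from h import *
togo([.5854,.1236,.235],-.175)
s,b=shot("wrist","w3");np.save("w3.npy",np.r_[s["ee_pos"],s["tcp_rot"]])
cv2.imwrite("pics/c4.png",cv2.resize(b[30:230,130:390],(780,600),interpolation=cv2.INTER_CUBIC))
E
```

```text
tcp [0.5314 0.133  0.2346] dtool [ 0.0548 -0.0004 -0.0006] turn [-0.0016  0.0036 -0.0051] F [-0.1  0.  -1. ] w 0.028 t 5.83 q [ 0.27  0.22 -0.68  1.62  0.14  1.35 -2.18]
```

View pics/c4.png

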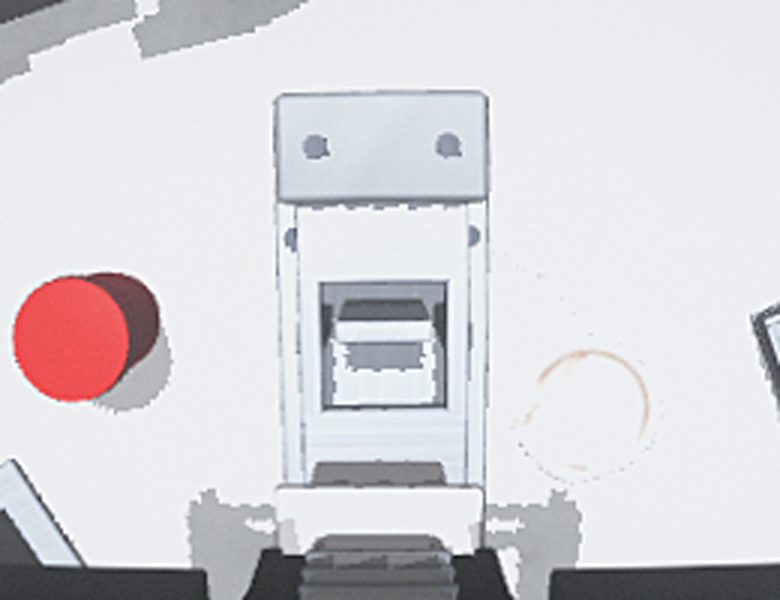

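The view shows the lug's top as a bright strip, crop x 335–433, y 320–342. The catch window spans x 320–447, y 282–408, and the housing top x 275–489, y 95–202.

```bash
python3 - <<'E'
from h import *
a=np.load("w3.npy");yaw=-.175
x=np.array([np.cos(yaw),np.sin(yaw),0]);y=np.array([-x[1],x[0],0])
def q(n,uv,z):
    p=wrist((130+uv[0]/3-.33,30+uv[1]/3-.33),z,a[:3],a[3:]); d=p-a[:3]; print(n,np.round(p,4),"rel tcp in holder axes mm",np.round([d@x*1e3,d@y*1e3],1))
for uv in[(274,95),(488,95),(490,202),(276,202)]: q("hous",uv,.096)
for uv in[(335,320),(433,320),(335,342),(433,342)]: q("lug",uv,.090)
for uv in[(320,282),(447,282),(320,408),(447,408)]: q("win",uv,.086)
# wedge flange front edge, crop y 486, x 275..485, z
for uv in[(275,486),(485,486)]: q("flange",uv,a[2]-.0035+.019-.024)
# handle
E
```

```text
hous [0.6505 0.1475 0.096 ] rel tcp in holder axes mm [114.7  35. ]
hous [0.6378 0.0778 0.096 ] rel tcp in holder axes mm [114.4 -35.9]
hous [0.6019 0.0834 0.096 ] rel tcp in holder axes mm [ 78.1 -36.6]
hous [0.6146 0.1535 0.096 ] rel tcp in holder axes mm [78.4 34.7]
lug [0.5709 0.142  0.09  ] rel tcp in holder axes mm [37.4 15.8]
lug [0.5649 0.1088 0.09  ] rel tcp in holder axes mm [ 37.2 -18. ]
lug [0.5634 0.1435 0.09  ] rel tcp in holder axes mm [29.7 15.9]
lug [0.5574 0.1101 0.09  ] rel tcp in holder axes mm [ 29.5 -18. ]
win [0.5846 0.1449 0.086 ] rel tcp in holder axes mm [50.3 21. ]
win [0.5767 0.1016 0.086 ] rel tcp in holder axes mm [ 50.1 -23. ]
win [0.5405 0.1535 0.086 ] rel tcp in holder axes mm [ 5.4 21.8]
win [0.5325 0.109  0.086 ] rel tcp in holder axes mm [  5.2 -23.4]
flange [0.5555 0.1504 0.2261] rel tcp in holder axes mm [20.6 21.3]
flange [0.548  0.109  0.2261] rel tcp in holder axes mm [ 20.5 -20.7]
```

Request:
{"op": "servo_tool", "data": {
  "rows": [0.015,0.0185,0.0004,0,0,0.004,-0.004,0.015,0.018,0.0004,0,0,0,0,0.015,0.018,0.0004,0,0,0,0,0.015,0,0,0.015,0,0,0,0.015,0,0,0.01,0,0,0,0.015,0,0,0,0,0,0,0.015,0,0,0,0,0,0]
}}

```text
time_s: 6.47
ee_pos: [0.5847, 0.123, 0.2102]
tcp_rot: [-3.129, 0.265, -0.001]
ft_force: [0.0, 1.1, -0.9]
gripper_width: 0.321
finger_force: 30.0
```

```bash
python3 - <<'E'
from h import *
x=np.array([np.cos(.175),-np.sin(.175),0]);y=np.array([-x[1],x[0],0]);a=np.load("w3.npy")
t=a[:3]+.0544*x-.0012*y; t[2]=.118
print(t);togo(t,-.175)
E
```

```text
[0.58477962 0.12235954 0.118     ]
tcp [0.5847 0.123  0.2102] dtool [0.0001 0.0008 0.0922] turn [-0.0019 -0.0006  0.0061] F [ 0.   1.1 -0.9] w 0.0279 t 6.47 q [ 0.24  0.35 -0.66  1.53  0.21  1.34 -2.18]
```

Request:
{"op": "servo_tool", "data": {
  "rows": [0.015,0,0.0008,0.008,0,0,0,0.015,0,0,0.008,0,0,0,0.015,0,0,0.008,0,0,0,0.015,0,0,0.004,0,0,0,0.015,0,0,0,0,0,0]
}}

```text
time_s: 6.88
ee_pos: [0.5848, 0.122, 0.1817]
tcp_rot: [-3.128, 0.268, -0.001]
ft_force: [-0.5, 0.2, -1.2]
gripper_width: 0.318
finger_force: 30.0
```

Request:
{"op": "servo_tool", "data": {
  "rows": [0.015,0,0,0.008,0,0,0,0.015,0,0,0.008,0,0,0,0.015,0,0,0.008,0,0,0,0.015,0,0,0.008,0,0,0,0.015,0,0,0,0,0,0]
}}

```text
time_s: 7.3
ee_pos: [0.5846, 0.1222, 0.1488]
tcp_rot: [-3.128, 0.268, 0.0]
ft_force: [-2.3, 0.5, -3.2]
gripper_width: 0.317
finger_force: 30.0
```

Request:
{"op": "servo_tool", "data": {
  "rows": [0.015,0,0,0.008,0,0,0,0.015,0,0,0.008,0,0,0,0.015,0,0,0.007,0,0,0,0.015,0,0,0.005,0,0,0,0.015,0,0,0,0,0,0,0.015,0,0,0,0,0,0]
}}

```text
time_s: 7.8
ee_pos: [0.585, 0.1221, 0.122]
tcp_rot: [-3.128, 0.268, -0.001]
ft_force: [-3.2, 0.1, -3.8]
gripper_width: 0.323
finger_force: 30.0
```

```bash
python3 - <<'E'
from h import *
togo([.5848,.1224,.118],-.175)
_,a=shot("scene","s2")
cv2.imwrite("pics/c5.png",cv2.resize(a[100:240,170:310],(600,600),interpolation=cv2.INTER_CUBIC))
E
```

```text
tcp [0.585  0.1221 0.122 ] dtool [-0.0003 -0.0002  0.004 ] turn [-0.0019 -0.0006  0.0039] F [-3.2  0.1 -3.8] w 0.0281 t 7.8 q [ 0.23  0.42 -0.64  1.63  0.26  1.17 -2.21]
```

View pics/c5.png

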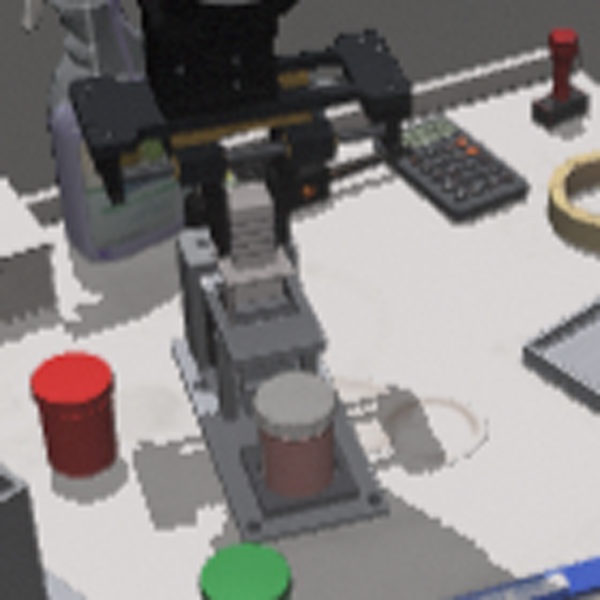

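The wedge is in and the nose is clear of the lid. The last millimetres follow, with the flat face brought onto the lug, then the release.

Request:
{"op": "servo_tool", "data": {
  "rows": [0.015,-0.001,0,0.003,0,0,0,0.015,-0.001,0,0.002,0,0,0,0.015,0,0,0,0,0,0]
}}

```text
time_s: 8.1
ee_pos: [0.5842, 0.1227, 0.1181]
tcp_rot: [-3.128, 0.268, -0.006]
ft_force: [-1.3, 0.1, -3.5]
gripper_width: 0.317
finger_force: 30.0
```

Flat face seems on the lug (side force dropped). Release.

Request:
{"op": "servo_tool", "data": {
  "rows": [0.087,0,0,0,0,0,0,0.087,0,0,0,0,0,0,0.087,0,0,0,0,0,0,0.087,0,0,0,0,0,0,0.087,0,0,0,0,0,0,0.087,0,0,0,0,0,0,0.087,0,0,0,0,0,0,0.087,0,0,0,0,0,0,0.087,0,0,0,0,0,0,0.087,0,0,0,0,0,0,0.087,0,0,0,0,0,0]
}}

```text
time_s: 9.02
ee_pos: [0.5838, 0.1226, 0.118]
tcp_rot: [-3.128, 0.268, -0.004]
ft_force: [0.4, 0.0, -0.2]
gripper_width: 0.982
finger_force: 0.0
```

Request:
{"op": "servo_tool", "data": {
  "rows": [0.087,0,0,-0.01,0,0,0,0.087,0,0,-0.03,0,0,0,0.087,0,0,-0.03,0,0,0,0.087,0,0,-0.03,0,0,0,0.087,-0.032,0,0,0,0,0,0.087,-0.032,0,0,0,0,0,0.087,-0.03,0,0,0,0,0,0.087,-0.03,0,0,0,0,0,0.087,0,0,0,0,0,0]
}}

```text
time_s: 9.77
ee_pos: [0.4571, 0.1454, 0.2186]
tcp_rot: [-3.13, 0.262, -0.005]
ft_force: [0.9, 0.9, -0.1]
gripper_width: 0.999
finger_force: 0.0
```

```bash
python3 - <<'E'
from h import *
# origin of holder from w3: -41.6 mm x, -0.9 y rel. tcp
x=np.array([np.cos(.175),-np.sin(.175),0]);y=np.array([-x[1],x[0],0]);a=np.load("w3.npy")
t=a[:3]-.0416*x-.0009*y; print(t); t[2]=.03
togo(t,-.175)
s,b=shot("wrist","w4");np.save("w4.npy",np.r_[s["ee_pos"],s["tcp_rot"]])
cv2.imwrite("pics/c6.png",cv2.resize(b[0:270,90:430],(755,600),interpolation=cv2.INTER_CUBIC))
E
```

```text
[0.4902981  0.13936934 0.23458485]
tcp [0.4571 0.1454 0.2186] dtool [0.0331 0.0006 0.1887] turn [-0.0009 -0.0031  0.0077] F [ 0.9  0.9 -0.1] w 0.0869 t 9.77 q [ 0.3   0.06 -0.72  1.81  0.04  1.29 -2.17]
```

View pics/c6.png

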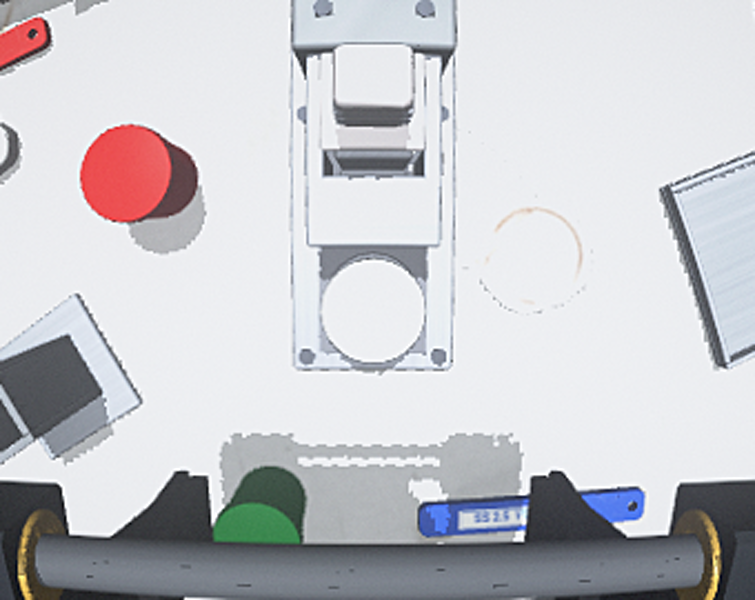

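The view shows the wedge standing in the gap. The catch's nose edge is at crop y 245 and the lid spans y 255–364, centred at crop (373,309), so the lid is free.

```bash
python3 - <<'E'
from h import *
a=np.load("w4.npy")
f=lambda u,v,z:wrist((90+u/2.2206-.3,v/2.2222-.3),z,a[:3],a[3:])
p=f(373.5,309.5,.074); print(p)
for q in[(321,309),(426,309),(373,255),(373,364)]: print(np.round(f(*q,.074),4))
x=np.array([np.cos(.175),-np.sin(.175),0]);n=f(373,245,.086);l=f(373,255,.074);g=np.array([.4903,.1394,0])
print("nose x in holder",(n-g)@x,"lid",(l-g)@x)
p[2]=.031;togo(p,-.175)
for p in [(304,195),(352,166),(363,212),(314,223)]: print(np.round(fixed("top",p,.016),4))
E
```

```text
[0.49186015 0.13829996 0.074     ]
[0.4962 0.1624 0.074 ]
[0.4881 0.1141 0.074 ]
[0.517  0.1343 0.074 ]
[0.4663 0.1428 0.074 ]
nose x in holder 0.03211621564212294 lid 0.027173266506777125
tcp [0.4596 0.1444 0.2189] dtool [0.0319 0.0008 0.188 ] turn [-0.0011 -0.0048  0.006 ] F [ 0.4 -0.   1.2] w 0.0872 t 9.82 q [ 0.3   0.06 -0.72  1.8   0.04  1.29 -2.17]
[ 0.4876 -0.0447  0.016 ]
[ 0.5577 -0.161   0.016 ]
[ 0.4479 -0.1835  0.016 ]
[ 0.422 -0.067  0.016]
```

Request:
{"op": "servo_tool", "data": {
  "rows": [0.087,0.016,0,0.02,0,-0.004,0.006,0.087,0.0155,0.0008,0.03,0,0,0,0.087,0,0,0.03,0,0,0,0.087,0,0,0.03,0,0,0,0.087,0,0,0.02,0,0,0,0.087,0,0,0,0,0,0]
}}

```text
time_s: 10.32
ee_pos: [0.4904, 0.1367, 0.084]
tcp_rot: [-3.128, 0.279, 0.011]
ft_force: [-0.4, -0.2, -0.2]
gripper_width: 1.003
finger_force: 0.0
```

```bash
python3 - <<'E'
from h import *
togo([.491,.139,.034],-.175)
E
```

```text
tcp [0.4904 0.1367 0.084 ] dtool [ 0.0005 -0.0024  0.05  ] turn [-0.0009  0.0074 -0.0027] F [-0.4 -0.2 -0.2] w 0.0872 t 10.32 q [ 0.25  0.29 -0.69  1.89  0.2   1.04 -2.27]
```

Request:
{"op": "servo_tool", "data": {
  "rows": [0.087,0,-0.0015,0.015,0,0.006,0,0.087,0,0,0.015,0,0,0,0.087,0,0,0.012,0,0,0,0.087,0,0,0.008,0,0,0,0.087,0,0,0,0,0,0]
}}

```text
time_s: 10.73
ee_pos: [0.4924, 0.1389, 0.037]
tcp_rot: [-3.127, 0.278, -0.005]
ft_force: [-1.3, -0.6, -0.1]
gripper_width: 1.003
finger_force: 0.0
```

```bash
python3 - <<'E'
from h import *
togo([.491,.139,.034],-.175)
E
```

```text
tcp [0.4924 0.1389 0.037 ] dtool [-0.0014  0.0002  0.003 ] turn [-0.0021 -0.0032 -0.0025] F [-1.3 -0.6 -0.1] w 0.0872 t 10.73 q [ 0.22  0.35 -0.67  1.93  0.27  0.95 -2.32]
```

Close on the pot.

Request:
{"op": "servo_tool", "data": {
  "rows": [0.035,-0.001,0,0.002,0,0,0,0.035,0,0,0,0,0,0,0.035,0,0,0,0,0,0,0.035,0,0,0,0,0,0,0.035,0,0,0,0,0,0,0.035,0,0,0,0,0,0,0.035,0,0,0,0,0,0,0.035,0,0,0,0,0,0,0.035,0,0,0,0,0,0]
}}

```text
time_s: 11.48
ee_pos: [0.4917, 0.1393, 0.0358]
tcp_rot: [-3.127, 0.278, -0.008]
ft_force: [0.0, -1.1, 2.0]
gripper_width: 0.559
finger_force: 29.8
```

Request:
{"op": "servo_tool", "data": {
  "rows": [0.035,0,0,-0.006,0,0,0,0.035,0,0,-0.01,0,0,0,0.035,0,0,-0.02,0,0,0,0.035,0,0,-0.025,0,0,0,0.035,0,0,-0.025,0,0,0,0.035,0,0,-0.025,0,0,0,0.035,0,0,-0.02,0,0,0,0.035,0,0,0,0,0,0,0.035,0,0,0,0,0,0]
}}

```text
time_s: 12.23
ee_pos: [0.4915, 0.1395, 0.1682]
tcp_rot: [-3.127, 0.278, -0.012]
ft_force: [-0.2, -0.1, -1.6]
gripper_width: 0.559
finger_force: 29.7
```

```bash
python3 - <<'E'
from h import *
# tray corners by contour in top view: steel rim -> mean of measured corners
P=np.array([fixed("top",p,.016) for p in[(304,195),(334+18,166),(363,212),(314,223)]])
a=cv2.imread("pics/top0.png")
togo([.486,-.114,.17],-.175)
_,b=shot("scene","s3")
cv2.imwrite("pics/c7.png",np.hstack([cv2.resize(b[100:260,180:380],(480,384),interpolation=cv2.INTER_CUBIC),cv2.resize(a[155:235,295:375],(320,384),interpolation=cv2.INTER_CUBIC)]))
E
```

```text
tcp [0.4915 0.1395 0.1682] dtool [ 0.0392  0.2505 -0.0023] turn [-0.0032 -0.0072 -0.0021] F [-0.2 -0.1 -1.6] w 0.0486 t 12.23 q [ 0.29  0.18 -0.71  1.81  0.13  1.19 -2.21]
```

View pics/c7.png

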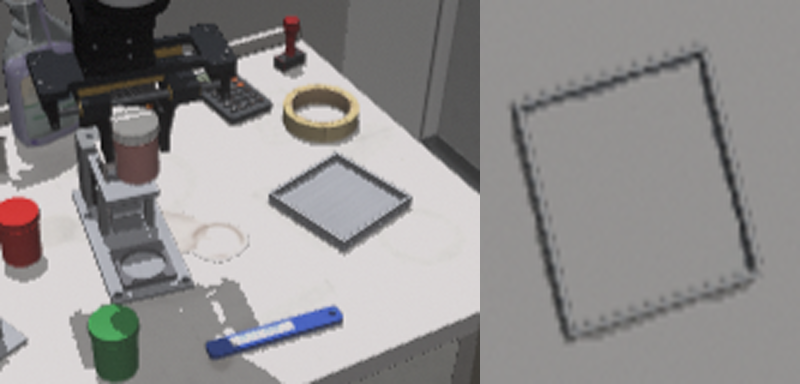

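The pot is upright in the gripper, above the empty nest. The tray's corners in the top image are at about (303.5,177), (351,166), (364,213) and (317,225), so its centre is at (334,195).

```bash
python3 - <<'E'
from h import *
p=fixed("top",(333.9-.4,195.3-.4),.016);p[2]=.168;print(p)
togo(p,-.175)
E
```

```text
[ 0.48813255 -0.1146525   0.168     ]
tcp [0.4909 0.1392 0.167 ] dtool [ 0.042   0.2504 -0.0014] turn [-0.0025 -0.0052 -0.0021] F [ 0.3 -0.1 -0.6] w 0.0486 t 12.28 q [ 0.29  0.18 -0.71  1.81  0.13  1.19 -2.21]
```

Request:
{"op": "servo_tool", "data": {
  "rows": [0.035,0.003,0.015,0,0,-0.005,0,0.035,0.005,0.027,0,0,0,0,0.035,0.005,0.03,0,0,0,0,0.035,0.005,0.03,0,0,0,0,0.035,0.005,0.03,0,0,0,0,0.035,0.005,0.03,0,0,0,0,0.035,0.005,0.03,0,0,0,0,0.035,0.005,0.028,0,0,0,0,0.035,0.003,0.02,0,0,0,0,0.035,0.001,0.01,0,0,0,0,0.035,0,0,0,0,0,0]
}}

```text
time_s: 13.2
ee_pos: [0.4873, -0.1163, 0.165]
tcp_rot: [-3.126, 0.283, 0.003]
ft_force: [-0.1, -0.1, -0.7]
gripper_width: 0.558
finger_force: 29.7
```

Request:
{"op": "servo_tool", "data": {
  "rows": [0.035,0,0,0.02,0,0,0,0.035,0,0,0.03,0,0,0,0.035,0,0,0.03,0,0,0,0.035,0,0,0.025,0,0,0,0.035,0,0,0.015,0,0,0,0.035,0,0,0,0,0,0]
}}

```text
time_s: 13.7
ee_pos: [0.4858, -0.1113, 0.0426]
tcp_rot: [-3.125, 0.274, 0.01]
ft_force: [-1.1, -0.4, -0.7]
gripper_width: 0.557
finger_force: 29.7
```

```bash
python3 - <<'E'
from h import *
togo([.488,-.1145,.033],-.175)
E
```

```text
tcp [ 0.4858 -0.1113  0.0426] dtool [0.0027 0.0028 0.0096] turn [-0.0042  0.0066  0.0003] F [-1.1 -0.4 -0.7] w 0.0485 t 13.7 q [ 0.58  0.29 -0.5   1.95  0.16  0.94 -1.74]
```

Request:
{"op": "servo_tool", "data": {
  "rows": [0.035,0,0,0.004,-0.004,0.006,0,0.035,0,0,0.003,0,0,0,0.035,0,0,0.002,0,0,0,0.035,0,0,0,0,0,0,0.035,0,0,0,0,0,0]
}}

```text
time_s: 14.12
ee_pos: [0.4887, -0.114, 0.0377]
tcp_rot: [3.127, -0.278, 0.01]
ft_force: [-0.9, 0.2, -0.9]
gripper_width: 0.561
finger_force: 29.7
```

Request:
{"op": "servo_tool", "data": {
  "rows": [0.035,0,0,0.002,0,0,0,0.035,0,0,0.002,0,0,0,0.035,0,0,0,0,0,0,0.035,0,0,0,0,0,0]
}}

```text
time_s: 14.45
ee_pos: [0.4882, -0.1141, 0.0329]
tcp_rot: [3.127, -0.278, 0.008]
ft_force: [0.1, 0.0, -1.2]
gripper_width: 0.565
finger_force: 29.7
```

Request:
{"op": "servo_tool", "data": {
  "rows": [0.035,0,0,0.0015,0,0,0,0.035,0,0,0,0,0,0,0.035,0,0,0,0,0,0]
}}

```text
time_s: 14.7
ee_pos: [0.4887, -0.1141, 0.0318]
tcp_rot: [3.127, -0.278, 0.01]
ft_force: [0.2, -0.4, 2.4]
gripper_width: 0.559
finger_force: 30.2
```

Contact with the tray floor. Release and go up.

Request:
{"op": "servo_tool", "data": {
  "rows": [0.087,0,0,0,0,0,0,0.087,0,0,0,0,0,0,0.087,0,0,0,0,0,0,0.087,0,0,0,0,0,0,0.087,0,0,0,0,0,0,0.087,0,0,0,0,0,0,0.087,0,0,0,0,0,0,0.087,0,0,0,0,0,0]
}}

```text
time_s: 15.37
ee_pos: [0.4883, -0.114, 0.0315]
tcp_rot: [3.127, -0.278, 0.009]
ft_force: [0.5, -0.2, 0.2]
gripper_width: 0.981
finger_force: 0.0
```

Request:
{"op": "servo_tool", "data": {
  "rows": [0.087,0,0,-0.01,0,0,0,0.087,0,0,-0.02,0,0,0,0.087,0,0,-0.03,0,0,0,0.087,0,0,-0.03,0,0,0,0.087,0,0,-0.03,0,0,0,0.087,0,0,-0.03,0,0,0,0.087,0,0,-0.01,0,0,0,0.087,0,0,0,0,0,0,0.087,0,0,0,0,0,0]
}}

```text
time_s: 16.12
ee_pos: [0.4875, -0.1137, 0.1919]
tcp_rot: [3.127, -0.278, 0.01]
ft_force: [-1.0, -0.4, 0.4]
gripper_width: 0.999
finger_force: 0.0
```

```bash
python3 - <<'E'
from h import *
_,b=shot("scene","s4")
cv2.imwrite("pics/c8.png",cv2.resize(b[100:260,180:380],(750,600),interpolation=cv2.INTER_CUBIC))
E
```

```text
(no output)
```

View pics/c8.png

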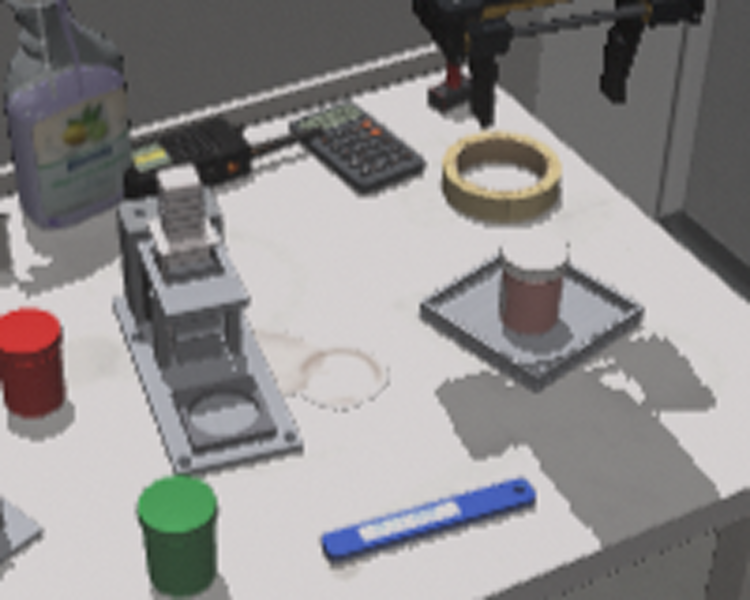

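The pot stands upright mid-tray at crop (532,290), the wedge is in place in the gap at (185,220), and the gripper is clear of everything.

```bash
python3 -c "
from station import r
print(r.finish_job())"
```

```text
the job is handed in; nothing more can be done
None
```

The job is handed in at about 16 s: in the last picture the pot stands upright near the middle of the tray and the wedge is still in the gap holding the catch open; the hand-in call gave no verdict.

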